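# Repack the socket tray after a job

### The arm

A 6-joint arm with a two-finger parallel gripper is mounted at the origin on the work surface. World frame = base frame: x ahead of the robot, y to its left, z up, the work surface at z = 0. Lengths are in m, angles in rad, forces in N, time in s.
With the tool pointing down it reaches from about 0.275 to 0.775 m from the base axis. Payload 14.6 kg.
Tool frame: the origin (TCP) lies at the very end of the fingers, on their centre line; the grasp point (between the pads) lies 19 mm behind it; z points along the fingers, y is the line along which they close (so a half turn about z gives the same grasp; the last joint's range is limited). The gripper opens to 85 mm and grips with 20 to 120 N. Pads are 22 mm wide; open, the fingers measure 114 mm over their backs; the gripper's body (76 mm by 85 mm) begins 54 mm behind the grasp point. The pads swing forward as they close: fully open they stand 13 mm farther back than shut.
Start: joints at [0.969, 0.263, -0.048, 1.259, 0, 1.415], TCP at [0.227, 0.473, 0.231] pointing down, gripper open.
Joint ranges: [-2.65, 2.65], [-0.89, 1.7], [-1.18, 1.37], [-2.13, 2.11], [-1.35, 1.29], [-3.14, 3.14]. Speed limits (rad/s): [1.89, 1.89, 2.57, 2.79, 3.14, 3.14].

### API

Orientations are given as [roll, pitch, yaw] about the fixed x, y, z axes, in that order (R = Rz(yaw) Ry(pitch) Rx(roll)).
In Python, from rig import * gives the robot as it stands.
- The arm moves only by the shell command python3 -m crank 'ROWS' [FORCE]. ROWS is a JSON object of lists of equal length, an entry for each row: "dr": the turn, a rotation vector about the tool's x, y, z in rad, a list of three; "delta_pos": the shift along the tool's x, y, z in m, a list of three; "fingers": the finger opening in m, from 0 to 0.0854. A call has 1 to 20 rows; each row is the pose to reach, as a shift and turn from the pose commanded when the call began, along the tool's axes at that moment; what a row does not reach only later rows make up. A row lasts 1/8 s, in which the tool goes at most 62.5 mm and 10.7 degrees, less where a joint would pass 70% of its speed; a pose out of reach is approached as far as the arm can. A call with a gripper value outside its range is refused whole. The fingers move at their own pace and stop on an object; FORCE is the grip in N (left out, the last holds). Time passes only in rows, so rows that repeat a pose let the fingers close. It gives the time, the measured TCP pose, the force, the opening and the grip force at its end, in the units of the state.
- get_obs(): the state, without advancing time (a new reading comes with each control period).
- grab_frame(name): name is "scene" or "top" or "wrist"; returns a dict with "image" (480x640x3 uint8, blue, green, red), "fx", "fy", "cx", "cy" (pixels), "world_to_cam" (4x4, takes a point from world to camera coordinates). Camera axes: x right, y down, z forward; pixel columns grow to the right and rows downward; lengths in m; the calibration is good to about 2 mm. A picture is of the moment at which its call begins. There is no depth.
- hand_in(): hands the job in; it is judged then, once.
The state is a dict: "time": time; "q": joint angles; "qvel": joint speeds; "tau": joint torques, N m; "tcp_pos": TCP position; "tcp_rot": TCP orientation; "force": force on the tool from outside, world axes, zero at the start; "wrist_torque": the same for the moment, N m; "grip_width": finger opening in m; "grip_force": force on a finger pad.
Only numpy, scipy, OpenCV 4.12 (cv2) and the standard library are available. Lean on these libraries where they do the work, as an engineer would, in place of code of your own. Each camera call takes 0.05 s, during which the arm holds its last target. There are 200 camera calls.

### The job

Put the four stray tools from the rubber mat back into the black tray, each fully home in the orange insert cut for it: the large and the small short socket standing in the large and the small round recess, the extension bar in the narrow slot and the stubby ratchet, drive up, in the wide slot. The long spark-plug socket and the bolt with its nut are not part of the set: leave them where they are on the mat.

Things in the scene. Friction and masses are not known exactly. Their poses are not given: they have to be found in the camera images.
- large_socket: Short chrome-steel hex socket, standing on its narrower drive end with the hexagon mouth up: 46 mm across (38 mm over its lowest 14 mm), 50 mm tall, about 0.28 kg. Origin: centre of its underside; z up along its axis. Belongs in insert_large.
- small_socket: Short chrome-steel hex socket, standing mouth up: plain cylinder 28 mm across, 38 mm tall, about 0.09 kg. Origin: centre of its underside; z up along its axis. Belongs in insert_small.
- extension_bar: Chrome-steel extension bar lying on its side, 80 mm long, 0.14 kg: round 22 mm end (x -40 to -18 mm), 14 mm shank (to x 9), round 22 mm collar (x 9 to 21), 12.7 mm square drive (to x 40). Origin: mid-length on its axis, 11 mm above what it lies on; x along the bar to the square drive; its y and z may point anywhere about x (it can roll). Belongs in insert_bar, either way round.
- stubby_ratchet: Short ratchet lying flat, square drive up, 105 mm long, 0.24 kg: black grip 22 mm wide, 16 mm thick (x -52 to 7 mm), steel neck, round head 36 mm across, 16 mm thick, centred at x 34 mm, drive standing to 29 mm. Origin: mid-length, at its underside; x along the handle to the head, z up. Belongs in insert_ratchet, drive up, either way round.
- plug_socket: Long spark-plug socket, not of this set though as wide as the small one: plain steel cylinder 28 mm across, 70 mm tall, black rubber lining in its mouth, standing mouth up. Origin: centre of its underside; z up. Stays on the mat.
- bolt: Dark steel hex bolt with its nut run on, look-alike of the extension bar: 82 mm long, 16 mm thread, hexagon head and hexagon nut 24 mm across flats, lying on their flats. Origin: on its axis, near the middle of its length, 12 mm above the mat; x along the bolt from head to thread. Stays on the mat.
- insert_large: Orange insert with the larger round recess, 58 mm across, 14 deep. 140 mm long (x), 72 wide (y), 20 high (z up), fixed in the black tray beside the others, any order. Origin: centre of its underside, below the recess centre, 3 mm above the bench; recess floor z = 6 mm. Tray walls 25 mm high; a long ratchet, 50 mm high, stays in the tray 75 to 125 mm off on the +x side.
- insert_small: Orange insert with the smaller round recess, 42 mm across, 14 deep; the small filled pocket near each end is flush. 140 mm long (x), 72 wide (y), 20 high (z up), fixed in the black tray beside the others, any order. Origin: centre of its underside, below the recess centre, 3 mm above the bench; recess floor z = 6 mm.
- insert_bar: Orange insert with the shorter, narrower slot, 98 (x) by 36 mm (y), 14 deep. A finger relief 50 (x) by 64 mm (y), as deep, crosses its middle. 140 mm long (x), 72 wide (y), 20 high (z up), fixed in the black tray beside the others, any order. Origin: centre of its underside, below the recess centre, 3 mm above the bench; recess floor z = 6 mm.
- insert_ratchet: Orange insert with the longer, wider slot, 123 (x) by 50 mm (y), 14 deep. A finger relief 50 (x) by 64 mm (y), as deep, crosses its middle. 140 mm long (x), 72 wide (y), 20 high (z up), fixed in the black tray beside the others, any order. Origin: centre of its underside, below the recess centre, 3 mm above the bench; recess floor z = 6 mm.
Mind the look-alikes: they are no part of the job. Leave any blue or green look-alike of the large_socket alone.

How it is judged:
At the end, for the whole second after the job is handed in: Each tool down on its recess floor (4 mm), centred within 10 mm (sockets) or 13 mm (bar, ratchet); sockets upright within 7 degrees; bar and ratchet along their slots within 15 degrees, ratchet drive up; at rest. Plug socket standing and bolt, each within 30 mm of its start (horizontal distance between large_socket and insert_large below 0.01 m and z of large_socket in the frame of insert_large below 0.01 m and linear speed of each of large_socket, small_socket, extension_bar, stubby_ratchet, plug_socket, bolt below 0.02 m/s and angular speed of each of large_socket, small_socket, extension_bar, stubby_ratchet below 0.3 rad/s and angle between each of large_socket, small_socket's own z axis and vertical below 0.12 rad and horizontal distance between small_socket and insert_small below 0.01 m and z of small_socket in the frame of insert_small below 0.01 m and horizontal distance between extension_bar and insert_bar below 0.013 m and z of extension_bar in the frame of insert_bar below 0.021 m and angle between the x axis of extension_bar and the x axis of insert_bar, either way round below 0.26 rad and horizontal distance between stubby_ratchet and insert_ratchet below 0.013 m and z of stubby_ratchet in the frame of insert_ratchet below 0.01 m and angle between the x axis of stubby_ratchet and the x axis of insert_ratchet, either way round below 0.26 rad and angle between each of stubby_ratchet, plug_socket's own z axis and vertical below 0.2 rad and distance of each of plug_socket, bolt from where it was at the start of the episode below 0.03 m); the robot touches nothing.
It fails at once if plug socket taken or pushed away from its place (distance of plug_socket from where it was at the start of the episode above 0.04 m).
It fails at once if bolt taken or pushed away from its place (distance of bolt from where it was at the start of the episode above 0.04 m).
It also fails if it takes over 106 s, if anything falls off the work surface, if the arm or the gripper's body presses on something with over 40 N, if the wrist force passes 120 N, or if a joint passes its speed limit or range.

## Working session

There is one attempt and no reset: what is moved stays moved. The work goes in short steps, Python scripts to look and compute and a shell command to move; the robot and the scene stay as the last step left them, time stands still between calls to the robot, and variables do not carry over. Pictures are saved under pics/ and viewed, at most 14 in all, crops included, and the job is handed in when it is done.

```bash
ls; mkdir -p pics; python3 - <<'E'
from rig import *
import cv2,json,numpy as np
o=get_obs();print(o)
for n in("scene","top","wrist"):
    f=grab_frame(n);cv2.imwrite(f"pics/{n}0.png",f["image"]);print(n,f["fx"],f["cx"],f["cy"],np.round(f["world_to_cam"],3).tolist())
    np.savez(f"{n}0.npz",**f)
E
```

```text
pics
{'time': 0.0, 'q': array([ 9.68697307e-01,  2.63519896e-01, -4.89508598e-02,  1.25940148e+00,
       -9.73536620e-06,  1.41550729e+00]), 'qvel': array([ 0.00045436,  0.00306995,  0.00036113, -0.00048479,  0.00052248,
       -0.00059121]), 'tau': array([-2.43744042e-03, -6.37607360e+01,  3.84570622e+01,  1.36412226e-02,
       -3.06092561e-04, -3.54869115e-06]), 'tcp_pos': array([0.22668749, 0.47322366, 0.23082156]), 'tcp_rot': array([-3.14052819e+00, -1.56787365e-04,  2.69478259e+00]), 'force': array([-0.25539254,  0.6190143 ,  1.07218221]), 'wrist_torque': array([ 0.00804873,  0.01254051, -0.04255618]), 'grip_force': 0.0, 'grip_width': 0.08536133658324922}
scene 456.18665967971384 327.33487921584685 239.56539637929947 [[0.842, 0.539, -0.013, -0.472], [0.347, -0.561, -0.752, -0.166], [-0.412, 0.629, -0.66, 1.046], [0.0, 0.0, 0.0, 1.0]]
top 567.8295292494205 332.64095613119537 231.14568897487922 [[-0.015, -1.0, -0.001, 0.008], [-0.997, 0.016, -0.078, 0.559], [0.078, -0.0, -0.997, 1.269], [0.0, 0.0, 0.0, 1.0]]
wrist 332.8425539543071 319.6372754823935 238.96886869261 [[0.434, 0.901, -0.001, -0.525], [0.866, -0.416, 0.277, -0.036], [0.249, -0.121, -0.961, 0.379], [0.0, 0.0, 0.0, 1.0]]
```

View pics/top0.png

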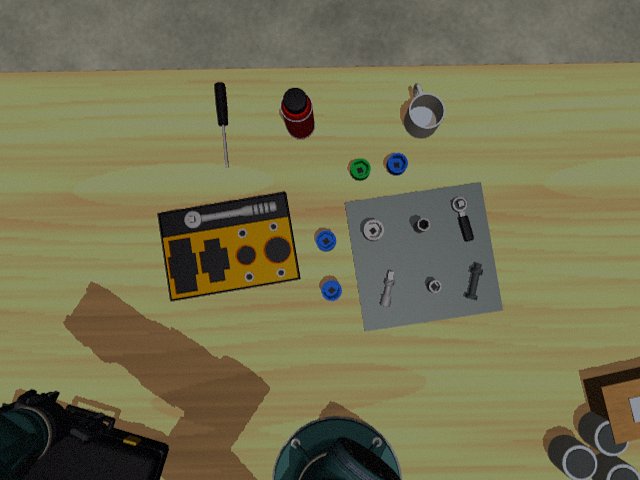

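View pics/scene0.png

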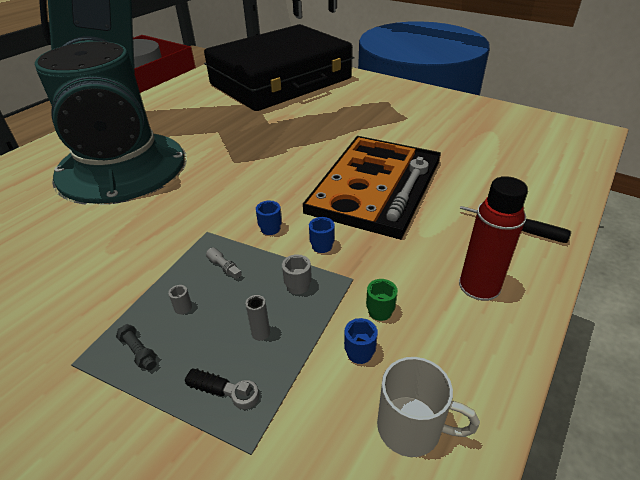

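```bash
cat > h.py <<'E'
import numpy as np,cv2
from rig import *
from scipy.spatial.transform import Rotation as Ro
def load(n): return dict(np.load(n,allow_pickle=True))
def shot(cam,tag):
    f=grab_frame(cam); cv2.imwrite(f"pics/{tag}.png",f["image"]); np.savez(f"{tag}.npz",**f); return f
def ray(f,uv):
    T=f["world_to_cam"];R=T[:3,:3];c=-R.T@T[:3,3]
    d=R.T@np.array([(uv[0]-f["cx"])/f["fx"],(uv[1]-f["cy"])/f["fy"],1.]);return c,d/np.linalg.norm(d)
def onz(f,uv,z):
    c,d=ray(f,uv);return c+d*(z-c[2])/d[2]
def tri(*p): # (f,uv) pairs -> point, residual mm
    A=[];b=[];rs=[ray(f,u) for f,u in p]
    for c,d in rs: P=np.eye(3)-np.outer(d,d);A.append(P);b.append(P@c)
    x=np.linalg.solve(sum(A),sum(b))
    return x,[round(1e3*np.linalg.norm((np.eye(3)-np.outer(d,d))@(x-c)),1) for c,d in rs]
def px(f,X):
    T=f["world_to_cam"];q=T[:3,:3]@X+T[:3,3];return np.array([f["fx"]*q[0]/q[2]+f["cx"],f["fy"]*q[1]/q[2]+f["cy"]])
def blobs(m,amin,amax=1e9):
    cs,h=cv2.findContours(m.astype(np.uint8),cv2.RETR_CCOMP,cv2.CHAIN_APPROX_NONE);out=[]
    for i,c in enumerate(cs):
        a=cv2.contourArea(c)
        if amin<a<amax:
            M=cv2.moments(c);out.append((np.array([M["m10"],M["m01"]])/a,a,cv2.minAreaRect(c),h[0][i][3]>=0,c))
    return out
def orange(im):
    h=cv2.cvtColor(im,cv2.COLOR_BGR2HSV);return cv2.inRange(h,(8,190,90),(22,255,255))
def go(xyz,yaw):  # tool-frame shift and turn to a tool-down pose at xyz, yaw (mod pi, shorter)
    o=get_obs();R=Ro.from_euler("xyz",o["tcp_rot"]).as_matrix()
    best=None
    for y in(yaw,yaw+np.pi,yaw-np.pi):
        q1=np.arctan2(xyz[1],xyz[0]);q6=(q1+np.pi-y+np.pi)%(2*np.pi)-np.pi
        r=Ro.from_matrix(R.T@Ro.from_euler("xyz",[np.pi,0,y]).as_matrix()).as_rotvec()
        if abs(q6)<3.0 and (best is None or np.linalg.norm(r)<np.linalg.norm(best)):best=r
    s=R.T@(np.array(xyz)-o["tcp_pos"])
    print("tcp",np.round(o["tcp_pos"],4),"rot",np.round(o["tcp_rot"],3),"SHIFT",np.round(s,4),"TURN",np.round(best,3),"rows>=",int(np.ceil(max(np.linalg.norm(s)/.0625,np.linalg.norm(best)/.186))))
E
python3 - <<'E'
from h import *
f=load("top0.npz")
for n in("top0","wrist0"):
    f=load(n+".npz");print(n,"cam",ray(f,(320,240))[0].round(3))
    for b in blobs(orange(f["image"]),30): print(b[0].round(1),b[1],np.round(b[2][1]),round(b[2][2],1),b[3],onz(f,b[0],.023).round(3))
f=load("top0.npz");im=f["image"]
mat=np.zeros(im.shape[:2],np.uint8);cv2.fillPoly(mat,[np.array([[350,206],[478,188],[497,307],[369,326]])],1)
g=np.median(im[mat>0],axis=0);print(g)
d=(np.abs(im.astype(int)-g).max(2)>28)&(mat>0)
for b in blobs(d,25): 
    if not b[3]: print(b[0].round(1),b[1],np.round(b[2][1]),round(b[2][2]),onz(f,b[0],.02).round(3))
E
```

```text
top0 cam [ 0.458 -0.     1.309]
[229.4 257.4] 7657.0 [ 62. 128.] 80.5 False [0.503 0.234 0.023]
[248.8 276.2] 107.5 [11. 12.] 45.0 True [0.46  0.19  0.023]
[281.  271.8] 113.5 [13. 12.] 0.0 True [0.468 0.118 0.023]
[245.7 254.8] 294.5 [19. 20.] 45.0 True [0.508 0.197 0.023]
[214.2 260. ] 1014.5 [46. 30.] 80.5 True [0.497 0.269 0.023]
[182.7 265.4] 1398.0 [56. 30.] 81.3 True [0.486 0.34  0.023]
[277.  249.5] 542.5 [26. 26.] 45.0 True [0.519 0.126 0.023]
[241.9 232.7] 102.0 [11. 11.] 45.0 True [0.558 0.206 0.023]
[273.  226.1] 85.0 [10. 10.] 0.0 True [0.572 0.135 0.023]
wrist0 cam [0.164 0.504 0.374]
[305.1 389.5] 196.0 [31. 14.] 11.3 False [0.425 0.357 0.023]
[100. 101.  95.]
[432.2 284.5] 157.0 [15. 15.] 90 [ 0.434 -0.224  0.02 ]
[386.7 281.4] 79.0 [ 8. 35.] 21 [ 0.443 -0.121  0.02 ]
[473.2 280.2] 341.0 [14. 37.] 12 [ 0.443 -0.316  0.02 ]
[371.2 229. ] 372.0 [22. 23.] 90 [ 0.562 -0.088  0.02 ]
[417.7 223.4] 184.0 [21. 15.] 29 [ 0.574 -0.195  0.02 ]
[462.3 218.5] 449.5 [46. 16.] 78 [ 0.583 -0.297  0.02 ]
```

View pics/wrist0.png

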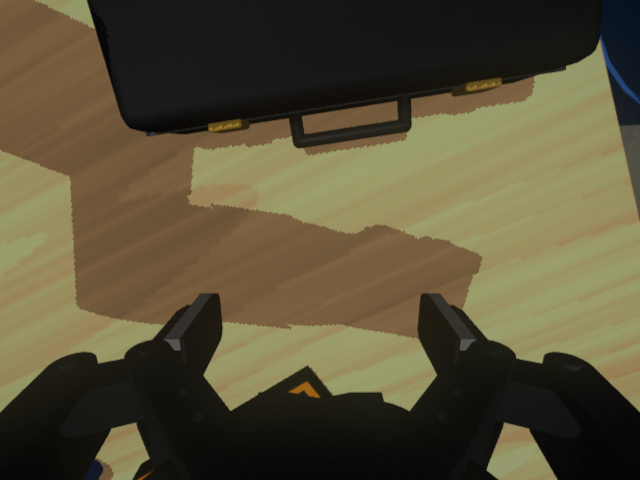

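```bash
python3 - <<'E'
from h import *
go([.52,-.19,.25],2.92)
E
```

```text
tcp [0.2267 0.4733 0.2309] rot [-3.141 -0.     2.695] SHIFT [-0.5511 -0.4715 -0.0188] TURN [-0.001 -0.    -0.225] rows>= 12
```

```bash
python3 -m crank '{"delta_pos":[[-0.551,-0.4715,-0.019],[-0.551,-0.4715,-0.019],[-0.551,-0.4715,-0.019],[-0.551,-0.4715,-0.019],[-0.551,-0.4715,-0.019],[-0.551,-0.4715,-0.019],[-0.551,-0.4715,-0.019],[-0.551,-0.4715,-0.019],[-0.551,-0.4715,-0.019],[-0.551,-0.4715,-0.019],[-0.551,-0.4715,-0.019],[-0.551,-0.4715,-0.019],[-0.551,-0.4715,-0.019],[-0.551,-0.4715,-0.019],[-0.551,-0.4715,-0.019],[-0.551,-0.4715,-0.019]],"dr":[[0,0,-0.225],[0,0,-0.225],[0,0,-0.225],[0,0,-0.225],[0,0,-0.225],[0,0,-0.225],[0,0,-0.225],[0,0,-0.225],[0,0,-0.225],[0,0,-0.225],[0,0,-0.225],[0,0,-0.225],[0,0,-0.225],[0,0,-0.225],[0,0,-0.225],[0,0,-0.225]],"fingers":[0.085,0.085,0.085,0.085,0.085,0.085,0.085,0.085,0.085,0.085,0.085,0.085,0.085,0.085,0.085,0.085]}' 40; python3 - <<'E'
from h import *
shot("wrist","w1");go([.42,-.13,.25],2.92)
E
```

```text
time: 2.15
tcp_pos: [0.5199, -0.189, 0.2506]
tcp_rot: [-3.142, 0.0, 2.921]
force: [-0.6, 0.5, 0.4]
grip_width: 0.0851
grip_force: 0.0
tcp [ 0.5199 -0.1892  0.2506] rot [-3.141  0.     2.921] SHIFT [0.1105 0.0358 0.0005] TURN [-0.     0.     0.001] rows>= 2
```

View pics/w1.png

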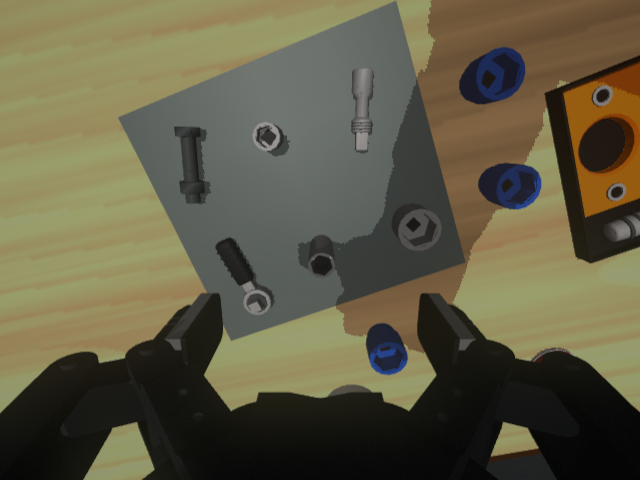

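```bash
python3 -m crank '{"delta_pos":[[0.0,-0.06,0],[0,-0.12,0],[0,-0.14,0],[0,-0.14,0],[0,-0.14,0]],"dr":[[0,0,0],[0,0,0],[0,0,0],[0,0,0],[0,0,0]],"fingers":[0.085,0.085,0.085,0.085,0.085]}'; python3 - <<'E'
from h import *
f2=shot("wrist","w2");f1=load("w1.npz")
# composite: top = w1 crop x2 of mat objects, bottom likewise
a=f1["image"][40:330,150:450];b=f2["image"][40:330,270:570]
c=np.hstack([a,b]);c=cv2.resize(c,None,fx=1.333,fy=1.333*1,interpolation=cv2.INTER_CUBIC)
c=np.clip(c.astype(float)*1.6,0,255).astype(np.uint8)
cv2.imwrite("pics/c12.png",c)
E
```

```text
time: 2.82
tcp_pos: [0.4895, -0.3252, 0.2504]
tcp_rot: [3.141, 0.0, 2.921]
force: [0.5, -0.5, -0.1]
grip_width: 0.0852
grip_force: 0.0
```

View pics/c12.png

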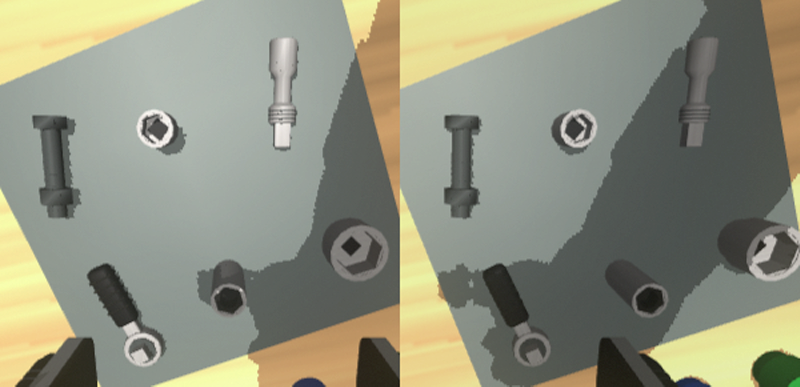

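```bash
cat >> h.py <<'E'
def hough(f,uv,r,dr=.2,w=None,z=4):
    w=w or int(r*1.8);u,v=map(int,np.round(uv));im=f["image"][max(v-w,0):v+w,max(u-w,0):u+w]
    g=cv2.equalizeHist(cv2.cvtColor(im,cv2.COLOR_BGR2GRAY));g=cv2.GaussianBlur(cv2.resize(g,None,fx=z,fy=z,interpolation=cv2.INTER_CUBIC),(0,0),2)
    c=cv2.HoughCircles(g,cv2.HOUGH_GRADIENT_ALT,1.5,4,param1=150,param2=.5,minRadius=int(r*z*(1-dr)),maxRadius=int(r*z*(1+dr)))
    if c is None: return []
    return [((x+.5)/z-.5+max(u-w,0),(y+.5)/z-.5+max(v-w,0),q/z) for x,y,q in c.reshape(-1,3)[:4]]
E
python3 - <<'E'
from h import *
f1=load("w1.npz");f2=load("w2.npz")
L=lambda x,y:(x/1.3333+150,y/1.3333+40);R=lambda x,y:((x-400)/1.3333+270,y/1.3333+40)
for n,a,b,r in[("small",(156,129),(578,129),.014),("large",(359,252),(773,249),.023),("plug",(229,299),(650,299),.014),("head",(143,348),(531,348),.018)]:
    ua,ub=L(*a),R(*b);X,e=tri((f1,ua),(f2,ub));rp=333*r/(ray(f1,ua)[0][2]-X[2])
    print(n,X.round(4),e,"r",round(rp,1),np.round(ua,1),np.round(ub,1))
    print("  H1",np.round(hough(f1,ua,rp),1).tolist());print("  H2",np.round(hough(f2,ub,rp),1).tolist())
for n,a,b in[("bar sq tip",(282,149),(691,147)),("bar round end",(284,40),(703,40)),("bar collar",(282,112),(695,112)),("grip end",(101,268),(496,268)),("bolt head",(50,122),(461,122))]:
    X,e=tri((f1,L(*a)),(f2,R(*b)));print(n,X.round(4),e)
E
```

```text
small [ 0.4341 -0.2249  0.0382] [np.float64(0.2), np.float64(0.2)] r 13.1 [267.  136.8] [403.5 136.8]
  H1 [[271.3999938964844, 137.60000610351562, 12.800000190734863], [265.0, 132.39999389648438, 12.199999809265137], [267.6000061035156, 136.10000610351562, 11.699999809265137], [275.8999938964844, 142.5, 13.600000381469727]]
  H2 [[404.6000061035156, 135.39999389648438, 14.100000381469727], [401.20001220703125, 139.10000610351562, 11.5], [397.8999938964844, 136.10000610351562, 14.600000381469727]]
large [ 0.5605 -0.0891  0.0486] [np.float64(1.0), np.float64(1.0)] r 22.2 [419.3 229. ] [549.8 226.8]
  H1 [[416.0, 226.39999389648438, 24.700000762939453], [416.0, 230.5, 21.399999618530273], [418.6000061035156, 225.60000610351562, 19.799999237060547], [413.3999938964844, 222.60000610351562, 22.399999618530273]]
  H2 [[548.5, 225.10000610351562, 19.200000762939453]]
plug [ 0.5692 -0.1981  0.0723] [np.float64(0.2), np.float64(0.2)] r 14.5 [321.8 264.3] [457.5 264.3]
  H1 [[326.0, 266.5, 14.899999618530273], [321.8999938964844, 266.8999938964844, 15.100000381469727], [322.20001220703125, 260
[... 303 characters left out ...]
8 [257.3 301. ] [368.3 301. ]
  H1 [[256.0, 302.20001220703125, 13.600000381469727], [257.8999938964844, 305.6000061035156, 16.799999237060547], [259.3999938964844, 298.1000061035156, 14.5], [254.5, 306.0, 14.100000381469727]]
  H2 [[365.8999938964844, 298.5, 16.799999237060547], [368.8999938964844, 305.6000061035156, 15.600000381469727]]
bar sq tip [ 0.4704 -0.1307  0.0148] [np.float64(0.6), np.float64(0.6)]
bar round end [ 0.3908 -0.1138  0.0131] [np.float64(0.2), np.float64(0.2)]
bar collar [ 0.4427 -0.1256  0.0159] [np.float64(0.2), np.float64(0.2)]
grip end [ 0.5372 -0.3085  0.0109] [np.float64(0.1), np.float64(0.1)]
bolt head [ 0.4085 -0.3112  0.0138] [np.float64(0.2), np.float64(0.2)]
```

```bash
python3 - <<'E'
from h import *
go([.4262,-.1214,.12],2.933);go([.4262,-.1214,.005],2.933)
E
```

```text
tcp [ 0.4896 -0.3251  0.2505] rot [3.141 0.    2.921] SHIFT [0.1064 0.1848 0.1305] TURN [ 0.     0.    -0.012] rows>= 5
tcp [ 0.4896 -0.3251  0.2505] rot [3.141 0.    2.921] SHIFT [0.1064 0.1848 0.2455] TURN [ 0.     0.    -0.012] rows>= 6
```

```bash
python3 -m crank '{"delta_pos":[[0.1064,0.1848,0.13],[0.1064,0.1848,0.13],[0.1064,0.1848,0.13],[0.1064,0.1848,0.13],[0.1064,0.1848,0.13],[0.1064,0.1848,0.18],[0.1064,0.1848,0.22],[0.1064,0.1848,0.235],[0.1064,0.1848,0.2455],[0.1064,0.1848,0.2455],[0.1064,0.1848,0.2455],[0.1064,0.1848,0.2455],[0.1064,0.1848,0.2455],[0.1064,0.1848,0.2455],[0.1064,0.1848,0.2455],[0.1064,0.1848,0.2455],[0.1064,0.1848,0.2455]],"dr":[[0,0,-0.012],[0,0,-0.012],[0,0,-0.012],[0,0,-0.012],[0,0,-0.012],[0,0,-0.012],[0,0,-0.012],[0,0,-0.012],[0,0,-0.012],[0,0,-0.012],[0,0,-0.012],[0,0,-0.012],[0,0,-0.012],[0,0,-0.012],[0,0,-0.012],[0,0,-0.012],[0,0,-0.012]],"fingers":[0.045,0.045,0.045,0.045,0.045,0.045,0.045,0.045,0.045,0.045,0.0,0.0,0.0,0.0,0.0,0.0,0.0]}' 45
python3 - <<'E'
from h import *
go([.40,.22,.23],.153)
go([.40,.22,.23],.153+np.pi)
E
```

```text
time: 5.0
tcp_pos: [0.4266, -0.123, 0.0055]
tcp_rot: [-3.141, 0.001, 2.932]
force: [-0.9, 0.2, 7.1]
grip_width: 0.0118
grip_force: 43.8
tcp [ 0.4266 -0.123   0.0055] rot [-3.141e+00  1.000e-03  2.932e+00] SHIFT [ 0.0971  0.3299 -0.2248] TURN [-0.001  0.001 -0.363] rows>= 7
tcp [ 0.4266 -0.123   0.0055] rot [-3.141e+00  1.000e-03  2.932e+00] SHIFT [ 0.0971  0.3299 -0.2248] TURN [-0.001  0.001 -0.363] rows>= 7
```

```bash
python3 - <<'E'
from h import *
go([.53,.16,.25],.153)
E
python3 -m crank '{"delta_pos":[[0,0,-0.05],[0,0,-0.1],[0,0,-0.15],[0,0,-0.2]],"dr":[[0,0,0],[0,0,0],[0,0,0],[0,0,0]],"fingers":[0,0,0,0]}'
```

```text
tcp [ 0.4266 -0.123   0.0055] rot [-3.141e+00  1.000e-03  2.932e+00] SHIFT [-0.0425  0.2982 -0.2446] TURN [-0.001  0.001 -0.363] rows>= 7
time: 5.5
tcp_pos: [0.4258, -0.1226, 0.2069]
tcp_rot: [-3.141, 0.001, 2.932]
force: [1.1, 0.1, -2.2]
grip_width: 0.0123
grip_force: 44.6
```

```bash
python3 -m crank '{"delta_pos":[[-0.042,0.298,-0.044],[-0.042,0.298,-0.044],[-0.042,0.298,-0.044],[-0.042,0.298,-0.044],[-0.042,0.298,-0.044],[-0.042,0.298,-0.044],[-0.042,0.298,-0.044],[-0.042,0.298,-0.044]],"dr":[[0,0,-0.364],[0,0,-0.364],[0,0,-0.364],[0,0,-0.364],[0,0,-0.364],[0,0,-0.364],[0,0,-0.364],[0,0,-0.364]],"fingers":[0,0,0,0,0,0,0,0]}'
python3 -c "
from h import *
shot('wrist','t1')"
python3 -m crank '{"delta_pos":[[0,0.06,0],[0,0.12,0],[0,0.14,0],[0,0.14,0],[0,0.14,0]],"dr":[[0,0,0],[0,0,0],[0,0,0],[0,0,0],[0,0,0]],"fingers":[0,0,0,0,0]}'
python3 - <<'E'
from h import *
f2=shot("wrist","t2");f1=load("t1.npz")
c=np.vstack([f1["image"][:,:],f2["image"][:,:]]);c=np.hstack([f1["image"],f2["image"]])
c=cv2.resize(c[:400],None,fx=.625,fy=.625,interpolation=cv2.INTER_AREA);cv2.imwrite("pics/t12.png",np.clip(c*1.4,0,255).astype(np.uint8))
for f in(f1,f2):
    print()
    for b in blobs(orange(f["image"]),150):
        if b[3]: print(b[0].round(1),b[1],np.round(b[2][0],1),np.round(b[2][1]),round(b[2][2],1),onz(f,b[0],.023).round(4))
E
```

```text
time: 6.5
tcp_pos: [0.5289, 0.1589, 0.2489]
tcp_rot: [-3.141, -0.0, -2.989]
force: [0.0, 0.0, -1.3]
grip_width: 0.0113
grip_force: 44.8
time: 7.18
tcp_pos: [0.508, 0.297, 0.2489]
tcp_rot: [-3.141, -0.0, -2.989]
force: [0.3, -0.6, -1.9]
grip_width: 0.0113
grip_force: 44.9

[356.8 196.1] 1130.5 [357.  196.5] [37. 39.] 45.0 [0.5097 0.1975 0.023 ]
[293.1 195.6] 2085.0 [293.2 195.8] [52. 50.] 45.0 [0.5198 0.1273 0.023 ]
[421.9 194.8] 3935.5 [422.3 195.1] [60. 90.] 3.4 [0.4973 0.2688 0.023 ]
[487.1 192.7] 5464.0 [487.4 193.3] [ 59. 113.] 6.5 [0.4841 0.3397 0.023 ]
[358.9 150.7] 401.5 [358.8 150.8] [22. 23.] 45.0 [0.4613 0.1909 0.023 ]

[172.4 242.9] 286.0 [172.5 242.5] [19. 19.] 0.0 [0.5745 0.1342 0.023 ]
[234.6 240.5] 342.0 [234.5 240.5] [21. 20.] 45.0 [0.5608 0.2052 0.023 ]
[232.7 195.5] 1111.5 [232.8 195.8] [39. 37.] 45.0 [0.5091 0.1989 0.023 ]
[168.3 195.4] 2113.0 [168.5 196. ] [56. 49.] 45.0 [0.5197 0.1282 0.023 ]
[228.1 150.3] 422.0 [228. 150.] [24. 23.] 45.0 [0.4612 0.1902 0.023 ]
[160.  147.3] 357.5 [159.8 147.3] [23. 21.] 45.0 [0.4691 0.118  0.023 ]
```

View pics/t12.png

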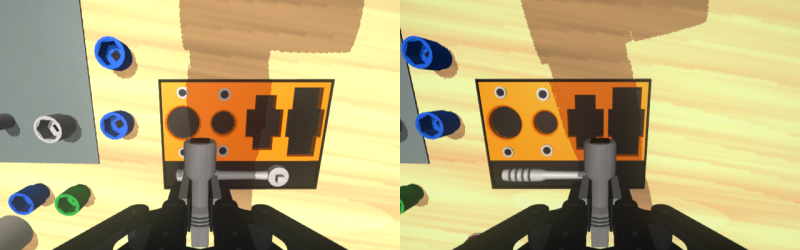

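```bash
python3 - <<'E'
from h import *
f1=load("t1.npz");f2=load("t2.npz")
for a,b in[((356.8,196.1),(232.7,195.5)),((293.1,195.6),(168.3,195.4)),((358.9,150.7),(228.1,150.3))]: print(tri((f1,a),(f2,b)))
t=np.array([.5289,.1589,.2489]);R=Ro.from_euler("xyz",[np.pi,0,-2.989]).as_matrix()
for x,z in[(.0355,-.0175),(.0355,.0045),(.0135,-.0175),(.0135,-.0135),(-.0135,-.0175),(-.0255,-.0175),(-.0445,-.013)]: print(x,z,px(f1,t+R@[x,0,z]).round(1))
c=f1["image"][150:420,230:430];cv2.imwrite("pics/bar.png",np.clip(cv2.resize(c,None,fx=2.2,fy=2.2,interpolation=2)*1.5,0,255).astype(np.uint8))
E
```

```text
(array([0.50999569, 0.19803059, 0.01896086]), [np.float64(0.2), np.float64(0.2)])
(array([0.52013678, 0.1272715 , 0.02098287]), [np.float64(0.0), np.float64(0.0)])
(array([0.461179  , 0.19068979, 0.02470523]), [np.float64(0.1), np.float64(0.1)])
0.0355 -0.0175 [320.1 234.3]
0.0355 0.0045 [320.  221.6]
0.0135 -0.0175 [320.1 286.2]
0.0135 -0.0135 [320.1 282.2]
-0.0135 -0.0175 [320.2 343.7]
-0.0255 -0.0175 [320.2 367.5]
-0.0445 -0.013 [320.2 395.7]
```

View pics/bar.png

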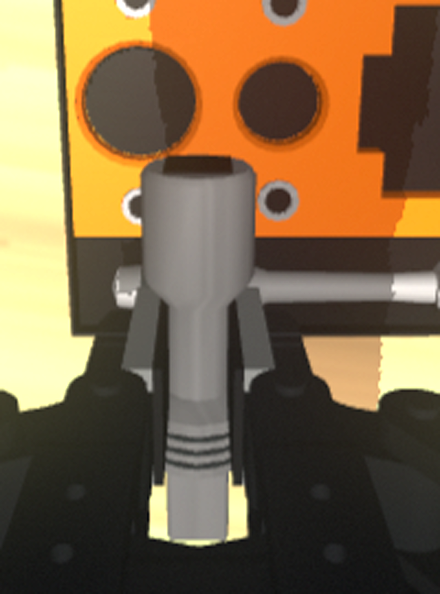

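```bash
python3 - <<'E'
from h import *
go([.4929,.2681,.015],.157)
E
```

```text
tcp [0.5081 0.2969 0.2489] rot [-3.141  0.    -2.989] SHIFT [ 0.0194 -0.0261  0.2339] TURN [-0.     0.    -0.004] rows>= 4
```

```bash
python3 -m crank '{"delta_pos":[[0.0194,-0.0261,0.05],[0.0194,-0.0261,0.1],[0.0194,-0.0261,0.15],[0.0194,-0.0261,0.19],[0.0194,-0.0261,0.205],[0.0194,-0.0261,0.215],[0.0194,-0.0261,0.225],[0.0194,-0.0261,0.23],[0.0194,-0.0261,0.234],[0.0194,-0.0261,0.234],[0.0194,-0.0261,0.234]],"dr":[[0,0,-0.004],[0,0,-0.004],[0,0,-0.004],[0,0,-0.004],[0,0,-0.004],[0,0,-0.004],[0,0,-0.004],[0,0,-0.004],[0,0,-0.004],[0,0,-0.004],[0,0,-0.004]],"fingers":[0,0,0,0,0,0,0,0,0,0,0]}'
```

```text
time: 8.6
tcp_pos: [0.4927, 0.2697, 0.015]
tcp_rot: [3.142, 0.0, -2.983]
force: [0.3, 0.1, -1.0]
grip_width: 0.0115
grip_force: 45.0
```

```bash
python3 -m crank '{"delta_pos":[[0,0,0],[0,0,0],[0,0,0],[0,0,-0.03],[0,0,-0.08],[0,0,-0.13]],"dr":[[0,0,0],[0,0,0],[0,0,0],[0,0,0],[0,0,0],[0,0,0]],"fingers":[0.026,0.026,0.026,0.026,0.026,0.026]}';python3 -c "
from h import *
go([.4341,-.2249,.018],.157)"
```

```text
time: 9.35
tcp_pos: [0.4923, 0.2695, 0.1463]
tcp_rot: [-3.142, -0.0, -2.983]
force: [0.2, -0.1, -0.5]
grip_width: 0.026
grip_force: 0.0
tcp [0.4923 0.2695 0.1463] rot [-3.142 -0.    -2.983] SHIFT [ 0.1353 -0.479   0.1284] TURN [-0.    -0.     0.001] rows>= 9
```

```bash
python3 -m crank '{"delta_pos":[[0.1353,-0.479,0],[0.1353,-0.479,0],[0.1353,-0.479,0],[0.1353,-0.479,0],[0.1353,-0.479,0],[0.1353,-0.479,0],[0.1353,-0.479,0],[0.1353,-0.479,0],[0.1353,-0.479,0.03],[0.1353,-0.479,0.06],[0.1353,-0.479,0.06]],"dr":[[0,0,0],[0,0,0],[0,0,0],[0,0,0],[0,0,0],[0,0,0],[0,0,0],[0,0,0],[0,0,0],[0,0,0],[0,0,0]],"fingers":[0.06,0.06,0.06,0.06,0.06,0.06,0.06,0.06,0.06,0.06,0.06]}';python3 -c "
from h import *
go([.4341,-.2249,.018],.157)"
```

```text
time: 10.72
tcp_pos: [0.4333, -0.2242, 0.0836]
tcp_rot: [3.139, -0.002, -2.984]
force: [0.2, -0.1, 0.5]
grip_width: 0.0601
grip_force: 0.0
tcp [ 0.4333 -0.2242  0.0836] rot [ 3.139e+00 -2.000e-03 -2.984e+00] SHIFT [-0.0008 -0.001   0.0656] TURN [ 0.002 -0.002  0.001] rows>= 2
```

```bash
python3 -m crank '{"delta_pos":[[-0.0008,-0.001,0.02],[-0.0008,-0.001,0.045],[-0.0008,-0.001,0.0655],[-0.0008,-0.001,0.0655],[-0.0008,-0.001,0.0655],[-0.0008,-0.001,0.0655],[-0.0008,-0.001,0.0655],[-0.0008,-0.001,0.0655],[-0.0008,-0.001,0.0655],[-0.0008,-0.001,0.0655],[-0.0008,-0.001,0.03],[-0.0008,-0.001,-0.03],[-0.0008,-0.001,-0.08]],"dr":[[0.001,-0.001,0],[0.001,-0.001,0],[0.001,-0.001,0],[0.001,-0.001,0],[0.001,-0.001,0],[0.001,-0.001,0],[0.001,-0.001,0],[0.001,-0.001,0],[0.001,-0.001,0],[0.001,-0.001,0],[0.001,-0.001,0],[0.001,-0.001,0],[0.001,-0.001,0]],"fingers":[0.06,0.06,0.06,0.06,0,0,0,0,0,0,0,0,0]}' 40;python3 -c "
from h import *
go([.5096,.1981,.15],.157)"
```

```text
time: 12.35
tcp_pos: [0.4354, -0.2256, 0.1677]
tcp_rot: [-3.139, 0.002, -2.983]
force: [0.8, 0.1, -0.8]
grip_width: 0.0263
grip_force: 39.9
tcp [ 0.4354 -0.2256  0.1677] rot [-3.139e+00  2.000e-03 -2.983e+00] SHIFT [-0.1401  0.4067  0.0171] TURN [-0.002  0.002  0.001] rows>= 7
```

```bash
python3 -m crank '{"delta_pos":[[-0.14,0.4067,0],[-0.14,0.4067,0],[-0.14,0.4067,0],[-0.14,0.4067,0],[-0.14,0.4067,0],[-0.14,0.4067,0],[-0.14,0.4067,0],[-0.14,0.4067,0],[-0.14,0.4067,0]],"dr":[[0,0,0],[0,0,0],[0,0,0],[0,0,0],[0,0,0],[0,0,0],[0,0,0],[0,0,0],[0,0,0]],"fingers":[0,0,0,0,0,0,0,0,0]}';python3 -c "
from h import *
go([.5096,.1981,.027],.157)
f=shot('wrist','s1');t=get_obs()['tcp_pos']
print(px(f,t+[0,0,.02]),px(f,t+[0,0,-.018]))
cv2.imwrite('pics/s1c.png',np.clip(cv2.resize(f['image'][100:400,140:540],(800,600),interpolation=2)*1.5,0,255).astype(np.uint8))"
```

```text
time: 13.48
tcp_pos: [0.5093, 0.198, 0.1649]
tcp_rot: [-3.14, 0.001, -2.983]
force: [-0.1, -1.3, -0.9]
grip_width: 0.0262
grip_force: 40.1
tcp [0.5093 0.198  0.1649] rot [-3.140e+00  1.000e-03 -2.983e+00] SHIFT [-1.000e-04  3.000e-04  1.379e-01] TURN [-0.001  0.001  0.002] rows>= 3
[318.88533864 318.61348534] [319.1362984  281.75937583]
```

View pics/s1c.png

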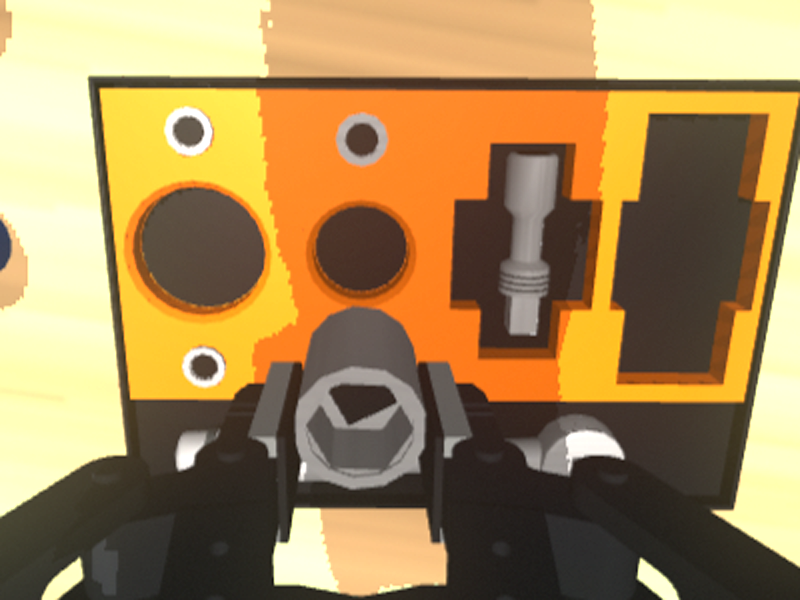

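```bash
python3 -c "
from h import *
f=load('s1.npz')
for u in [(320.5,225),(239.5,225)]: print(onz(f,u,.023))"
python3 -m crank '{"delta_pos":[[0,0,0.05],[0,0,0.09],[0,0,0.105],[0,0,0.115],[0,0,0.125],[0,0,0.132],[0,0,0.1375],[0,0,0.1375],[0,0,0.1375]],"dr":[[0,0,0],[0,0,0],[0,0,0],[0,0,0],[0,0,0],[0,0,0],[0,0,0],[0,0,0],[0,0,0]],"fingers":[0,0,0,0,0,0,0,0,0]}'
```

```text
[0.50895272 0.19820802 0.023     ]
[0.52014647 0.1277367  0.023     ]
time: 14.65
tcp_pos: [0.5098, 0.198, 0.0271]
tcp_rot: [-3.141, 0.001, -2.983]
force: [0.2, -0.2, -1.6]
grip_width: 0.0265
grip_force: 40.3
```

```bash
python3 -m crank '{"delta_pos":[[0,0,0.001],[0,0,0.001],[0,0,0.001],[0,0,0.001],[0,0,-0.03],[0,0,-0.08],[0,0,-0.12]],"dr":[[0,0,0],[0,0,0],[0,0,0],[0,0,0],[0,0,0],[0,0,0],[0,0,0]],"fingers":[0.026,0.045,0.045,0.045,0.045,0.045,0.045]}';python3 -c "
from h import *
go([.5605,-.0891,.1],.157)"
```

```text
time: 15.52
tcp_pos: [0.5096, 0.198, 0.1488]
tcp_rot: [-3.141, 0.002, -2.983]
force: [1.8, 0.4, -0.1]
grip_width: 0.0447
grip_force: 0.0
tcp [0.5096 0.198  0.1488] rot [-3.141e+00  2.000e-03 -2.983e+00] SHIFT [-0.0049 -0.2915  0.0491] TURN [-0.001  0.002  0.001] rows>= 5
```

```bash
python3 -m crank '{"delta_pos":[[-0.005,-0.2915,0],[-0.005,-0.2915,0],[-0.005,-0.2915,0],[-0.005,-0.2915,0],[-0.005,-0.2915,0],[-0.005,-0.2915,0.02],[-0.005,-0.2915,0.049],[-0.005,-0.2915,0.049]],"dr":[[0,0,0],[0,0,0],[0,0,0],[0,0,0],[0,0,0],[0,0,0],[0,0,0],[0,0,0]],"fingers":[0.075,0.075,0.075,0.075,0.075,0.075,0.075,0.075]}';python3 -c "
from h import *
go([.561,-.0888,.022],.157)"
```

```text
time: 16.52
tcp_pos: [0.5593, -0.0888, 0.0969]
tcp_rot: [3.141, -0.002, -2.984]
force: [0.0, -0.3, 0.6]
grip_width: 0.075
grip_force: 0.0
tcp [ 0.5593 -0.0888  0.0969] rot [ 3.141e+00 -2.000e-03 -2.984e+00] SHIFT [-0.0019 -0.0003  0.0749] TURN [ 0.001 -0.002  0.001] rows>= 2
```

```bash
python3 -m crank '{"delta_pos":[[-0.0015,0,0.02],[-0.0015,0,0.045],[-0.0015,0,0.065],[-0.0015,0,0.075],[-0.0015,0,0.075],[-0.0015,0,0.075],[-0.0015,0,0.075],[-0.0015,0,0.075],[-0.0015,0,0.075],[-0.0015,0,0.075],[-0.0015,0,0.04],[-0.0015,0,-0.01],[-0.0015,0,-0.06]],"dr":[[0,0,0],[0,0,0],[0,0,0],[0,0,0],[0,0,0],[0,0,0],[0,0,0],[0,0,0],[0,0,0],[0,0,0],[0,0,0],[0,0,0],[0,0,0]],"fingers":[0.075,0.075,0.075,0.075,0.075,0,0,0,0,0,0,0,0]}' 50;python3 -c "
from h import *
go([.520,.1276,.15],.157)"
```

```text
time: 18.15
tcp_pos: [0.5615, -0.0887, 0.1601]
tcp_rot: [-3.141, 0.001, -2.983]
force: [1.2, -0.4, -3.8]
grip_width: 0.0445
grip_force: 52.4
tcp [ 0.5615 -0.0887  0.1601] rot [-3.141e+00  1.000e-03 -2.983e+00] SHIFT [0.0069 0.2201 0.0099] TURN [-0.001  0.001  0.001] rows>= 4
```

```bash
python3 -m crank '{"delta_pos":[[0.007,0.22,0],[0.007,0.22,0],[0.007,0.22,0],[0.007,0.22,0],[0.007,0.22,0],[0.007,0.22,0],[0.007,0.22,0]],"dr":[[0,0,0],[0,0,0],[0,0,0],[0,0,0],[0,0,0],[0,0,0],[0,0,0]],"fingers":[0,0,0,0,0,0,0]}';python3 -c "
from h import *
go([.520,.1276,.031],.157)
f=shot('wrist','l1');t=get_obs()['tcp_pos']
print(px(f,t+[0,0,.028]),px(f,t+[0,0,-.022]))
cv2.imwrite('pics/l1c.png',np.clip(cv2.resize(f['image'][100:400,140:540],(800,600),interpolation=2)*1.5,0,255).astype(np.uint8))"
```

```text
time: 19.02
tcp_pos: [0.5205, 0.1265, 0.1581]
tcp_rot: [-3.14, 0.001, -2.985]
force: [0.5, 0.2, -3.5]
grip_width: 0.0447
grip_force: 52.8
tcp [0.5205 0.1265 0.1581] rot [-3.140e+00  1.000e-03 -2.985e+00] SHIFT [0.0005 0.0013 0.1271] TURN [-0.001  0.001 -0.   ] rows>= 3
[320.19150658 329.00944271] [320.1535147  278.78031757]
```

View pics/l1c.png

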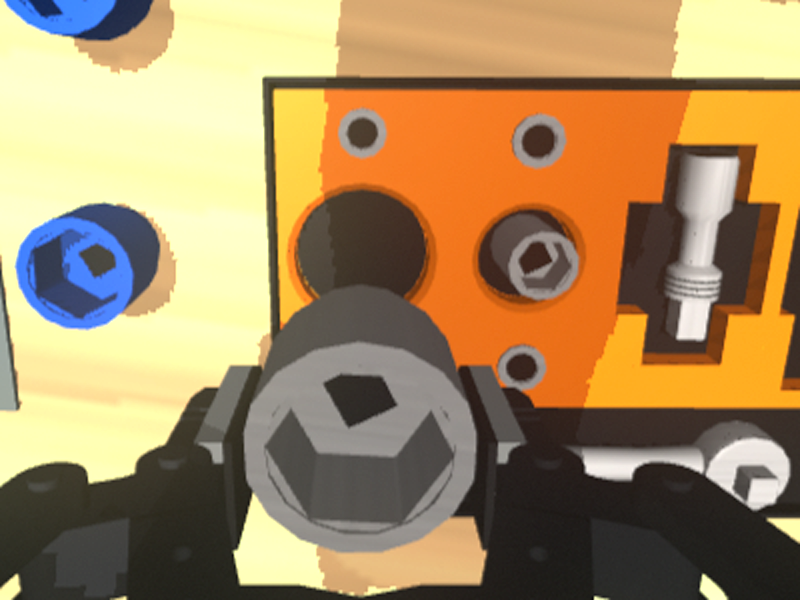

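```bash
python3 -m crank '{"delta_pos":[[0,0.001,0.04],[0,0.001,0.075],[0,0.001,0.09],[0,0.001,0.1],[0,0.001,0.11],[0,0.001,0.12],[0,0.001,0.1265],[0,0.001,0.1265],[0,0.001,0.1265]],"dr":[[0,0,0],[0,0,0],[0,0,0],[0,0,0],[0,0,0],[0,0,0],[0,0,0],[0,0,0],[0,0,0]],"fingers":[0,0,0,0,0,0,0,0,0]}'
```

```text
time: 20.2
tcp_pos: [0.5205, 0.1283, 0.0319]
tcp_rot: [-3.141, 0.001, -2.983]
force: [0.3, -0.8, -3.2]
grip_width: 0.0448
grip_force: 52.9
```

```bash
python3 -m crank '{"delta_pos":[[0,0,0.0015],[0,0,0.0015],[0,0,0.0015],[0,0,0.0015],[0,0,0.0015],[0,0,-0.03],[0,0,-0.08],[0,0,-0.12]],"dr":[[0,0,0],[0,0,0],[0,0,0],[0,0,0],[0,0,0],[0,0,0],[0,0,0],[0,0,0]],"fingers":[0.045,0.06,0.06,0.06,0.06,0.06,0.06,0.06]}';python3 -c "
from h import *
go([.5818,-.2998,.1],.192)"
```

```text
time: 21.2
tcp_pos: [0.5202, 0.1284, 0.1534]
tcp_rot: [-3.141, 0.002, -2.983]
force: [0.5, 0.4, -0.0]
grip_width: 0.0602
grip_force: 0.0
tcp [0.5202 0.1284 0.1534] rot [-3.141e+00  2.000e-03 -2.983e+00] SHIFT [ 0.0068 -0.4325  0.0539] TURN [-0.001  0.002 -0.034] rows>= 7
```

```bash
python3 -m crank '{"delta_pos":[[0.0068,-0.4325,0],[0.0068,-0.4325,0],[0.0068,-0.4325,0],[0.0068,-0.4325,0],[0.0068,-0.4325,0],[0.0068,-0.4325,0],[0.0068,-0.4325,0],[0.0068,-0.4325,0],[0.0068,-0.4325,0.05],[0.0068,-0.4325,0.054],[0.0068,-0.4325,0.054]],"dr":[[0,0,-0.034],[0,0,-0.034],[0,0,-0.034],[0,0,-0.034],[0,0,-0.034],[0,0,-0.034],[0,0,-0.034],[0,0,-0.034],[0,0,-0.034],[0,0,-0.034],[0,0,-0.034]],"fingers":[0.05,0.05,0.05,0.05,0.05,0.05,0.05,0.05,0.05,0.05,0.05]}';python3 -c "
from h import *
go([.5818,-.2998,.0055],.192)
f=shot('wrist','r1')
for X in[(.5372,-.3085,.016),(.6206,-.2923,.016),(.5818,-.2998,.016)]: print(px(f,np.array(X)))
cv2.imwrite('pics/r1c.png',np.clip(cv2.resize(f['image'][100:400,140:540],(800,600),interpolation=2)*1.5,0,255).astype(np.uint8))"
```

```text
time: 22.58
tcp_pos: [0.5819, -0.2993, 0.0991]
tcp_rot: [-3.14, 0.001, -2.949]
force: [-1.2, 0.8, 0.2]
grip_width: 0.0501
grip_force: 0.0
tcp [ 0.5819 -0.2993  0.0991] rot [-3.140e+00  1.000e-03 -2.949e+00] SHIFT [ 0.0003 -0.0003  0.0936] TURN [-0.001  0.001  0.001] rows>= 2
[319.47829007 180.40957107]
[319.56233488 295.6530785 ]
[319.57596731 244.9068574 ]
```

View pics/r1c.png

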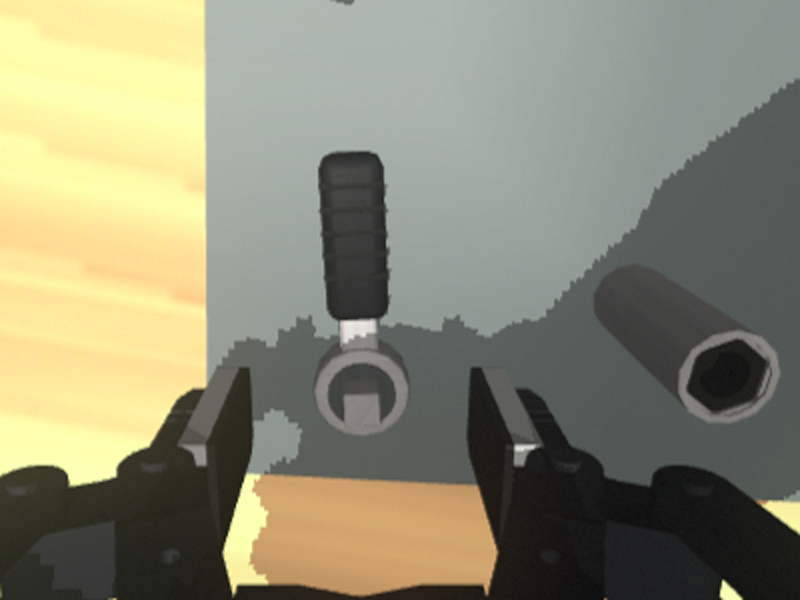

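```bash
python3 -c "
from h import *
f=load('r1.npz');a=onz(f,(316,176.5),.014);b=onz(f,(321,295),.016);d=b-a;print(a,b,np.hypot(*d[:2]),y:=np.arctan2(d[1],d[0]))
u=np.array([np.cos(y),np.sin(y),0]);g=(a+.046*u+b-.040*u)/2;print(g);go([g[0],g[1],.0055],y)"
```

```text
[ 0.53528588 -0.3112725   0.014     ] [ 0.61987397 -0.29135138  0.016     ] 0.08690221383922084 0.2312927492749411
[ 0.58050004 -0.30062423  0.015     ]
tcp [ 0.5823 -0.2997  0.0997] rot [-3.139e+00  2.000e-03 -2.949e+00] SHIFT [ 0.0021 -0.0004  0.0942] TURN [-0.002  0.002 -0.038] rows>= 2
```

```bash
python3 -m crank '{"delta_pos":[[0.0015,-0.0005,0.03],[0.0015,-0.0005,0.065],[0.0015,-0.0005,0.085],[0.0015,-0.0005,0.0935],[0.0015,-0.0005,0.0935],[0.0015,-0.0005,0.0935],[0.0015,-0.0005,0.0935],[0.0015,-0.0005,0.0935],[0.0015,-0.0005,0.0935],[0.0015,-0.0005,0.0935],[0.0015,-0.0005,0.07],[0.0015,-0.0005,0.02],[0.0015,-0.0005,-0.04],[0.0015,-0.0005,-0.09]],"dr":[[0,0,-0.038],[0,0,-0.038],[0,0,-0.038],[0,0,-0.038],[0,0,-0.038],[0,0,-0.038],[0,0,-0.038],[0,0,-0.038],[0,0,-0.038],[0,0,-0.038],[0,0,-0.038],[0,0,-0.038],[0,0,-0.038],[0,0,-0.038]],"fingers":[0.05,0.05,0.05,0.05,0.05,0,0,0,0,0,0,0,0,0]}' 60;python3 -c "
from h import *
go([.4841,.3397,.2],.157)"
```

```text
time: 24.38
tcp_pos: [0.5801, -0.3005, 0.1909]
tcp_rot: [-3.139, 0.002, -2.911]
force: [0.9, -0.6, -3.0]
grip_width: 0.0205
grip_force: 59.3
tcp [ 0.5801 -0.3005  0.1909] rot [-3.139e+00  2.000e-03 -2.911e+00] SHIFT [-0.0526  0.6452 -0.0105] TURN [-0.002  0.002  0.073] rows>= 11
```

```bash
python3 -m crank '{"delta_pos":[[-0.048,0.6448,0],[-0.048,0.6448,0],[-0.048,0.6448,0],[-0.048,0.6448,0],[-0.048,0.6448,0],[-0.048,0.6448,0],[-0.048,0.6448,0],[-0.048,0.6448,0],[-0.048,0.6448,0],[-0.048,0.6448,0],[-0.048,0.6448,0],[-0.048,0.6448,0],[-0.048,0.6448,0],[-0.048,0.6448,0]],"dr":[[0,0,0.073],[0,0,0.073],[0,0,0.073],[0,0,0.073],[0,0,0.073],[0,0,0.073],[0,0,0.073],[0,0,0.073],[0,0,0.073],[0,0,0.073],[0,0,0.073],[0,0,0.073],[0,0,0.073],[0,0,0.073]],"fingers":[0,0,0,0,0,0,0,0,0,0,0,0,0,0]}';python3 -c "
from h import *
f=shot('wrist','r2');t=get_obs()['tcp_pos'];go([.4796,.3385,.0145],.157)
R=Ro.from_euler('xyz',get_obs()['tcp_rot']).as_matrix()
for X in[(.046,0,-.010),(.046,0,.005),(-.013,0,-.010),(-.040,0,-.010)]: print(X,px(f,t+R@X).round(1))
print([px(f,np.array(X)).round(1).tolist() for X in[(.4841,.3397,.023),(.4855,.3395,.023)]])
cv2.imwrite('pics/r2c.png',np.clip(cv2.resize(f['image'][100:400,140:540],(800,600),interpolation=2)*1.5,0,255).astype(np.uint8))"
```

```text
time: 26.12
tcp_pos: [0.4802, 0.337, 0.1876]
tcp_rot: [-3.14, 0.001, -2.986]
force: [0.1, -0.1, -2.7]
grip_width: 0.0208
grip_force: 59.7
tcp [0.4802 0.3371 0.1875] rot [-3.141e+00  1.000e-03 -2.986e+00] SHIFT [0.0005 0.0017 0.173 ] TURN [-0.001  0.001 -0.001] rows>= 3
(0.046, 0, -0.01) [320.4 204.3]
(0.046, 0, 0.005) [320.3 198.4]
(-0.013, 0, -0.01) [320.5 333.1]
(-0.04, 0, -0.01) [320.6 383.2]
[[322.3, 224.1], [321.9, 225.5]]
```

View pics/r2c.png

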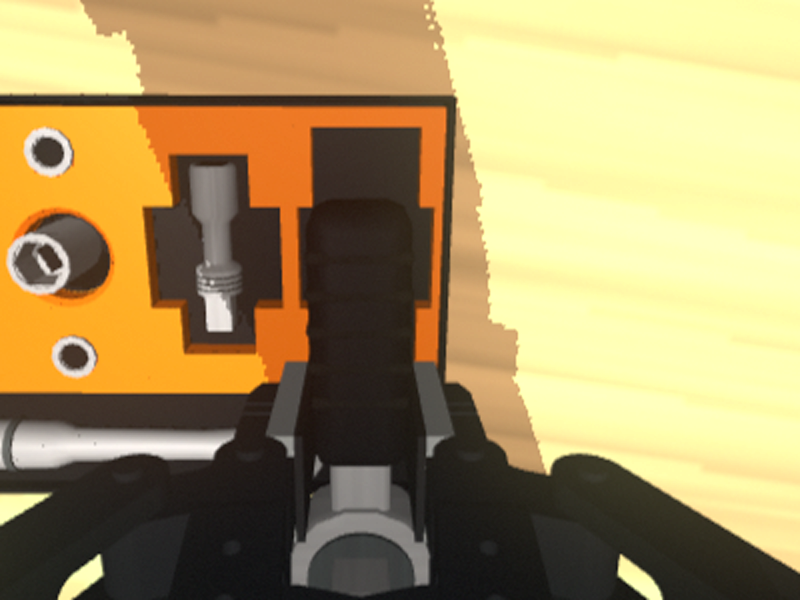

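```bash
python3 -c "
from h import *
f=load('r2.npz')
u=np.array([np.cos(.157),np.sin(.157),0])
for uv,o in[((323,164),-.0615),((323,203.5),-.025),((323,252.5),.025)]: print((onz(f,uv,.023)-o*u).round(4))"
```

```text
[0.4897 0.3413 0.023 ]
[0.4892 0.3412 0.023 ]
[0.4874 0.3409 0.023 ]
```

```bash
python3 -m crank '{"delta_pos":[[-0.001,0.002,0.05],[-0.001,0.002,0.1],[-0.001,0.002,0.13],[-0.001,0.002,0.145],[-0.001,0.002,0.155],[-0.001,0.002,0.162],[-0.001,0.002,0.168],[-0.001,0.002,0.172],[-0.001,0.002,0.172],[-0.001,0.002,0.172]],"dr":[[0,0,0],[0,0,0],[0,0,0],[0,0,0],[0,0,0],[0,0,0],[0,0,0],[0,0,0],[0,0,0],[0,0,0]],"fingers":[0,0,0,0,0,0,0,0,0,0]}'
```

```text
time: 27.42
tcp_pos: [0.4808, 0.3403, 0.0156]
tcp_rot: [-3.141, 0.001, -2.984]
force: [0.4, -0.3, -2.2]
grip_width: 0.0203
grip_force: 59.6
```

```bash
python3 -m crank '{"delta_pos":[[0,-0.001,0.001],[0,-0.001,0.001],[0,-0.001,0.001],[0,-0.001,0.001],[0,-0.001,0.001],[0,-0.001,-0.03],[0,-0.001,-0.08],[0,-0.001,-0.14],[0,-0.001,-0.2],[0,-0.05,-0.235],[0,-0.08,-0.235],[0,-0.08,-0.235]],"dr":[[0,0,0],[0,0,0],[0,0,0],[0,0,0],[0,0,0],[0,0,0],[0,0,0],[0,0,0],[0,0,0],[0,0,0],[0,0,0],[0,0,0]],"fingers":[0.022,0.034,0.034,0.034,0.034,0.034,0.034,0.034,0.034,0.034,0.034,0.034]}';python3 -c "
from h import *
f=shot('wrist','e1');g=shot('top','e2')
a=cv2.resize(f['image'][60:360,120:560],(800,545),interpolation=2)
cv2.imwrite('pics/e1c.png',np.clip(a*1.4,0,255).astype(np.uint8))
cv2.imwrite('pics/e2c.png',cv2.resize(g['image'][150:350,140:520],(800,421),interpolation=2))"
```

```text
time: 28.92
tcp_pos: [0.4933, 0.2598, 0.251]
tcp_rot: [-3.141, 0.002, -2.987]
force: [-0.7, 0.6, 0.9]
grip_width: 0.0341
grip_force: 0.0
```

View pics/e1c.png

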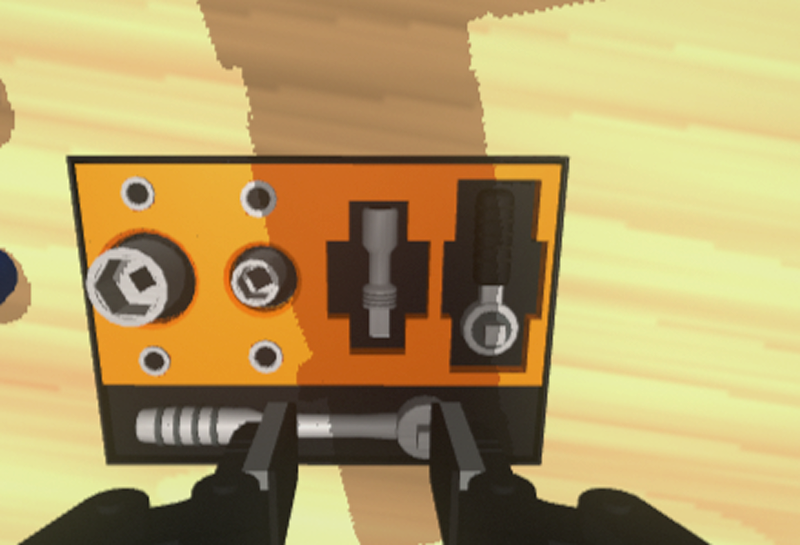

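View pics/e2c.png

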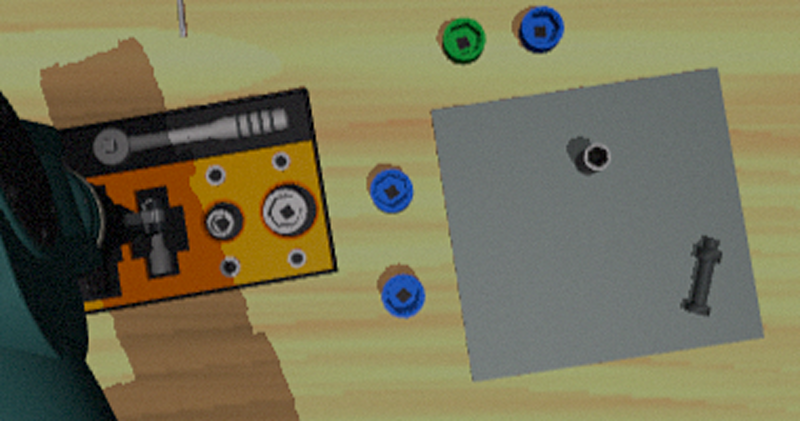

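```bash
python3 -c "
from h import *
f=load('e1.npz');g=load('e2.npz')
L=lambda x,y:(x/1.818+120,y/1.817+60)
T=lambda x,y:(x/2.105+140,y/2.105+150)
print('large',onz(f,L(128,285),.059),tri((f,L(128,285)),(g,T(288,211))))
print('small',onz(f,L(256,279),.047),tri((f,L(256,279)),(g,T(224,222))))
for n,a,z in[('bar sq',(379,338),.022),('bar rd',(379,209),.03),('grip end',(494,186),.024),('head',(490,327),.025)]: print(n,onz(f,L(*a),z))"
```

```text
large [0.51711796 0.12852222 0.059     ] (array([0.51767736, 0.12477541, 0.05078094]), [np.float64(1.9), np.float64(1.9)])
small [0.50539778 0.19799494 0.047     ] (array([0.50745892, 0.19502397, 0.03245252]), [np.float64(1.6), np.float64(1.6)])
bar sq [0.53770296 0.27666722 0.022     ]
bar rd [0.45605408 0.26322805 0.03      ]
grip end [0.43271742 0.32911778 0.024     ]
head [0.51875335 0.34497531 0.025     ]
```

```bash
python3 -c "
from rig import *
print(hand_in())"
```

```text
the job is handed in; nothing more can be done
None
```

All four tools are in their orange inserts: final images show each within about 4 mm of centre and none standing high. The plug socket and bolt were not touched, and the job was handed in at about 29 s; no verdict came back.

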